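# Pin a heat sink in its jig and hold it against the sprung stop

### The job

Take the pin with the tall knob head out of the rack and push it straight down through the jig's fork and the heat sink's lug until its head seats on the fork. Let go of it, swing the heat sink on the pin against the sprung stop and press until the stop's plunger is about half way in (some 13 mm, about 9 N; never all the way), and finish while still holding that steady push, so that a colleague can fasten it. Leave the other things on the bench, including the other pin, where they are.

Things in the scene. Friction and masses are not known exactly. Their poses are not given: they have to be found in the camera images.
- jig: Fixed jig: grey plate 210 x 210 x 10 mm on the bench, spanning x -50..160, y -110..100 mm. Origin on the vertical axis of the fork's holes, at the plate's underside (bench height); z up. Steel fork at x -45..16, y -16..16 mm: lower cheek z 10..22, upper cheek z 37..47 mm, each with an 11.5 mm hole on the origin's axis. Dark housing of the stop at x 68..112, y 47..97, z 10..48 mm
- fork_top (a point): Centre of the fork's upper hole at the top of the upper cheek, 47 mm above the bench: where the underside of the pin's head must come to rest
- stop: Sprung stop: lying steel plunger 18 mm thick with a ball nose; origin at the nose's tip. At rest the tip is at x 90, y 6, z 28 mm in the jig's frame; pressed, it slides along the jig's +y, at most 26 mm, against a spring of 700 N/m without preload (13 mm = 9.1 N)
- heat_sink: Loose finned aluminium heat sink, 0.3 kg, lying on the jig plate (origin 10 mm above the bench), its lug already in the fork, the lug's 12 mm hole in line with the fork's. Origin on that hole's axis, at the underside; x along the heat sink, z up. Lug x -11..30, y -11..11, z 13..25 mm. Back plate x 28..138, y 4..12, z 0..36 mm; its +y face meets the stop. Fins on the -y side reach to y -24 mm
- push_face (a point): Place to push the heat sink: centre of the flat -y face of the solid block among its fins, at x 88, y -24, z 18 mm in its frame; the face is 36 mm wide and 36 mm tall. At the start the heat sink is swung away from the stop, its x axis 0.25 to 0.55 rad clockwise (from above) of the jig's; it meets the stop at about 0.07 rad clockwise, half-way in it is about 0.08 rad anticlockwise
- pin: Hinge pin, steel, standing in one of the rack's two holes: shank 9 mm in diameter and 34 mm long with a tapered tip, cylindrical knob head 18 mm in diameter and 30 mm tall with dark grooves. Origin at the tip (lower end), z along the pin to its head; total 64 mm; about 50 g
- pin_head (a point): On the pin's axis at the underside of its head, 34 mm above the tip
- rack: Fixed black block 130 x 44 x 40 mm (x, y, z), origin at the centre of its underside, with two 11 mm through holes at x -40 and +40 mm, in which the two pins hang by their heads
- stub_pin: The other pin, in the rack's other hole, not used: same shank, but a low wide head 28 mm in diameter and 10 mm tall. Origin at its tip
- flux_bottle: Bystander: white bottle, 44 mm wide, 110 mm tall; origin under its centre
- solder_reel: Bystander: grey reel, 60 mm wide, 40 mm tall; origin under its centre
- screwdriver: Bystander: screwdriver lying on the far part of the bench
- circuit_board: Bystander: green circuit board 90 x 120 mm with parts up to 36 mm tall; origin under its centre
- multimeter: Bystander: grey hand meter 150 x 75 x 32 mm; origin under its centre
- screw_tray: Bystander: blue tray 100 x 130 x 25 mm; origin under its centre
There are look-alikes about, which are no part of the job. What is shaped like the heat_sink but yellow is not meant.

How it is judged:
On the way, in this order (a step that is already met when the one before it is completed fails the run):
1. the pin is pushed through fork and lug until its head seats (distance between pin_head and fork_top below 0.004 m and horizontal distance between pin_head and fork_top below 0.003 m and angle between each of pin, heat_sink's own z axis and vertical below 0.1 rad and horizontal distance between heat_sink and fork_top below 0.005 m), for 0.2 s.
2. the robot, off the pin, presses the heat sink on the stop with 5 to 13 N (all of step 1 and contact force between heat_sink and stop between 5 and 13 N and contact force between any of the fingers, the arm and heat_sink above 2 N and contact force between the fingers and pin below 0.5 N), for 0.5 s.
At the end, for the whole second after the job is handed in: Pin upright through fork and lug, its head's underside within 4 mm of the fork's top (3 mm sideways), not touched by the fingers; the heat sink flat, on its pin, and pressed by the robot on the stop with 5 to 13 N (plunger about 7 to 18.5 mm in) throughout the last second (all of step 2); the arm keeps its last pose, push and grip.
It fails at once if the stop is pushed all the way in (beyond 24.5 mm) (y of stop in the frame of jig above 0.0305 m).
It fails at once if another thing on the bench is shifted by more than 40 mm (distance of any of stub_pin, flux_bottle, solder_reel, screwdriver, circuit_board, multimeter, screw_tray from where it was at the start of the episode above 0.04 m).
It also fails if it takes over 56 s, if anything falls off the work surface, if the arm or the gripper's body presses on something with over 40 N, if the wrist force passes 120 N, or if a joint passes its speed limit or range.

### The arm

A 7-joint arm with a two-finger parallel gripper is mounted at the origin on the work surface. World frame = base frame: x ahead of the robot, y to its left, z up, the work surface at z = 0. Lengths are in m, angles in rad, forces in N, time in s.
With the tool pointing down it reaches from about 0.425 to 1.025 m from the base axis. Payload 3.6 kg.
Tool frame: the origin (TCP) lies at the very end of the fingers, on their centre line; the grasp point (between the pads) lies behind it (ctrl.pinch_z is the z of the grasp point in the tool frame, in m); z points along the fingers, y is the line along which they close (so a half turn about z gives the same grasp; the last joint's range is limited). The gripper opens to 85 mm and grips with 20 to 120 N. Pads are 22 mm wide; open, the fingers measure 114 mm over their backs; the gripper's body (76 mm by 85 mm) begins 54 mm behind the grasp point. The pads swing forward as they close: fully open they stand 13 mm farther back than shut.
Start: joints at [1.256, 0.591, 0.048, 1.609, -0.033, 0.943, -0.034], TCP at [0.159, -0.707, 0.231] pointing down, gripper open.
Joint ranges: [-2.69, 2.69], [-0.47, 2.24], [-1.27, 1.36], [0.19, 2.51], [-1.53, 4.68], [0.08, 2.07], [-3.09, 3.09]. Speed limits (rad/s): [2.57, 2.57, 3.14, 3.14, 3.14, 3.14, 3.14].

### API

Orientations are given as [roll, pitch, yaw] about the fixed x, y, z axes, in that order (R = Rz(yaw) Ry(pitch) Rx(roll)).
In Python, from plant import ctrl gives the robot as it stands.
- The arm moves only by the tool move_arm, never from a script. Its argument "increments" is a list of rows, each an object of numbers: "tx", "ty", "tz": the shift along the tool's x, y, z in cm; "turn": the turn about the tool's z in degrees. In form: [{"tx": .., "ty": .., "tz": .., "turn": ..}, ...]. A call has 1 to 5 rows; each row is the pose to reach, as a shift and turn from the pose commanded when the call began, along the tool's axes at that moment; what a row does not reach only later rows make up. A row lasts 1/12 s, in which the tool goes at most 41.7 mm and 7.16 degrees, less where a joint would pass 70% of its speed; a pose out of reach is approached as far as the arm can. A call with a gripper value outside its range is refused whole. "jaw" is the opening, from 0 (shut) to 1 (fully open), set as the call begins (left out, the last holds). The fingers move at their own pace and stop on an object; "newtons" is the grip in N (left out, the last holds). Time passes only in rows, so rows that repeat a pose let the fingers close. It gives the time, the measured TCP pose, the force, the opening and the grip force at its end, in the units of the state.
- ctrl.get_obs(): the state, without advancing time (a new reading comes with each control period).
- ctrl.get_image(name): name is "side" or "top" or "wrist"; returns (picture, depth): 420x560x3 uint8, blue, green, red; 420x560 float32, m along the optical axis (not along the pixel's ray), 0 where there is no reading.
- ctrl.camera_model(name): a dict with "vfov" (degrees; the focal length in pixels is half the picture's height over the tangent of half this angle, whatever the lens; pixels are square), "cx", "cy" (the principal point, pixels), "origin" and "rotation" of the camera in the world. Camera axes: x right, y down, z forward; pixel columns grow to the right and rows downward; lengths in m; the calibration is good to about 2 mm. A picture is of the moment at which its call begins: read the wrist's pose just before it. camera_model takes no time and is no camera call; for the wrist camera it gives the pose at the moment of the call.
- ctrl.finish_job(): hands the job in; it is judged then, once.
The state is a dict: "time": time; "qpos": joint angles; "joint_velocities": joint speeds; "effort": joint torques, N m; "position": TCP position; "tcp_rot": TCP orientation; "force": force on the tool from outside, world axes, zero at the start; "wrist_torque": the same for the moment, N m; "opening": finger opening in m; "grasp_force": force on a finger pad.
Only numpy, scipy, OpenCV 4.12 (cv2) and the standard library are available. Lean on these libraries where they do the work, as an engineer would, in place of code of your own. Each camera call takes 0.05 s, during which the arm holds its last target. There are 200 camera calls.

## Working session

There is one attempt and no reset: what is moved stays moved. The work goes in short steps, Python scripts to look and compute and a tool call to move; the robot and the scene stay as the last step left them, time stands still between calls to the robot, and variables do not carry over. Pictures are saved under pics/ and viewed, at most 10 in all, crops included, and the job is handed in when it is done.

Besides the shell and the picture viewer there is one more tool, called after "Emit:" as name(argument=value, ...), one argument or row to a line, values as JSON. move_arm: Moves the arm, as the interface text tells. Its arguments: {"type":"object","properties":{"increments":{"type":"array","items":{"type":"object","properties":{"tx":{"type":"number"},"ty":{"type":"number"},"tz":{"type":"number"},"turn":{"type":"number"}}}},"jaw":{"type":"number"},"newtons":{"type":"number"}},"required":["increments"]}

```bash
mkdir -p pics; ls
cat > h.py <<'E'
import numpy as np, cv2
from plant import ctrl
def cam(n):
    m=ctrl.camera_model(n); f=210/np.tan(np.radians(m["vfov"])/2)
    return m,f
def ray(m,f,u,v):
    d=np.array([(u-m["cx"])/f,(v-m["cy"])/f,1.]); return np.array(m["origin"]),np.array(m["rotation"])@d
def onplane(m,f,u,v,z):
    o,d=ray(m,f,u,v); return o+d*(z-o[2])/d[2]
def cloud(m,f,D):
    v,u=np.mgrid[:420,:560]; p=np.stack([(u-m["cx"])/f*D,(v-m["cy"])/f*D,D],-1)
    return p@np.array(m["rotation"]).T+np.array(m["origin"])
E
python3 - <<'E'
from h import *
print(ctrl.get_obs(),ctrl.pinch_z)
for n in("top","side"):
    m,f=cam(n);I,D=ctrl.get_image(n);cv2.imwrite(f"pics/{n}0.png",I);np.savez(f"{n}0.npz",I=I,D=D)
    print(n,{k:np.round(v,3).tolist() if k!='lens' else v for k,v in m.items() if not isinstance(v,str)},m.keys(),f)
E
```

```text
pics
{'time': 0.0, 'qpos': array([ 1.25653751,  0.59208547,  0.04826629,  1.60986056, -0.03329249,
        0.94266983, -0.03368478]), 'joint_velocities': array([ 1.16375894e-03, -6.04739399e-04,  6.77910058e-06, -5.56187170e-04,
       -5.30794762e-04,  1.46660483e-03, -1.16843625e-04]), 'effort': array([ 1.58721296e-04, -5.48692060e+01,  1.54611178e+00, -1.98122299e+01,
        9.31918505e-03,  8.76869744e-03,  1.06141690e-05]), 'position': array([ 0.15859479, -0.70658333,  0.23015   ]), 'tcp_rot': array([-3.13937615e+00,  1.11840822e-04,  2.20885958e-01]), 'force': array([ 0.25826412, -0.12422202, -0.65270362]), 'wrist_torque': array([-0.01181388, -0.02218662,  0.00754498]), 'grasp_force': 0.0, 'opening': 0.08581730142418967} -0.0187
top {'vfov': 56.18, 'cx': 287.48, 'cy': 206.906, 'origin': [0.485, -0.013, 0.941], 'rotation': [-3.02, 0.017, -1.567]} dict_keys(['vfov', 'cx', 'cy', 'origin', 'rotation']) 393.45762042507846
side {'vfov': 47.502, 'cx': 268.101, 'cy': 217.305, 'origin': [-0.046, 0.733, 0.777], 'rotation': [-2.196, 0.008, -2.448]} dict_keys(['vfov', 'cx', 'cy', 'origin', 'rotation']) 477.23520175434504
```

```bash
python3 - <<'E'
s=open('h.py').read()
s=s.replace('    return m,f','    m["rotation"]=Rotation.from_euler("xyz",m["rotation"]).as_matrix(); return m,f').replace("import numpy as np, cv2","import numpy as np, cv2\nfrom scipy.spatial.transform import Rotation")
open('h.py','w').write(s)
E
python3 -c "
import cv2,numpy as np
a=cv2.imread('pics/top0.png');cv2.imwrite('pics/top0b.png',cv2.resize(a,(800,600)))"
```

```text
(no output)
```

View pics/top0.png

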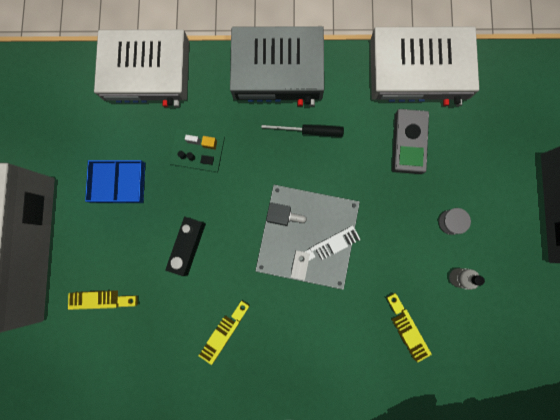

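View pics/side0.png

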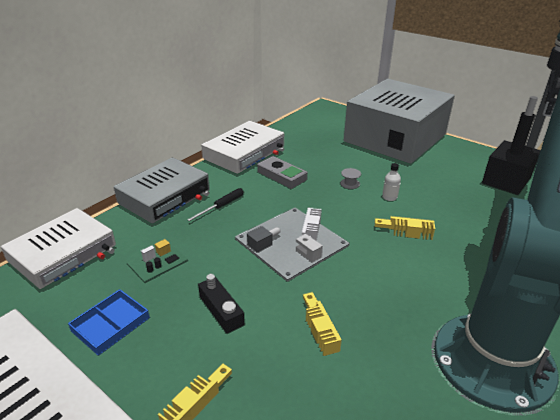

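Candidates. The tall-knob pin is the narrower head at top (186,229) / side (211,282); the stub pin is the wide head at top (177,263) / side (229,307). The real heat sink is the white one at (335,242), with three yellow decoys at (103,300), (223,333) and (410,328). Next I measure and take a close crop.

Run:
```python
from h import *
for n in("top","side"):
    m,f=cam(n);z=np.load(f"{n}0.npz");I,D=z["I"],z["D"];P=cloud(m,f,D);Z=P[...,2];print(n)
    tb=(D>0)&(abs(Z)<.006);print("table z",np.median(Z[tb]))
    hsv=cv2.cvtColor(I,cv2.COLOR_BGR2HSV)
    # jig plate
    roi=np.zeros(Z.shape,bool)
    if n=="top": roi[175:300,245:375]=1
    else: roi[195:290,225:360]=1
    M=roi&(hsv[...,1]<60)&(D>0)
    pl=M&(abs(Z-.010)<.004)
    r=cv2.minAreaRect((P[M&(Z<.06)][:,:2]*1000).astype(np.float32));print("jig rect",r,"plate z",np.median(Z[pl]))
    for nm,(lo,hi) in {"fork/hous":(.040,.052)}.items():
        k=(M&(Z>lo)&(Z<hi)).astype(np.uint8)
        nn,L,st,c=cv2.connectedComponentsWithStats(k)
        for i in range(1,nn):
            if st[i,4]>15:
                q=P[L==i];print(nm,st[i],np.median(q[:,2]),cv2.minAreaRect((q[:,:2]*1000).astype(np.float32)))
    roi[:]=0
    if n=="top": roi[210:285,155:215]=1
    else: roi[265:340,190:250]=1
    k=roi&(D>0)
    t=k&(abs(Z-.040)<.004)&(hsv[...,2]<60);print("rack",np.median(Z[t]),cv2.minAreaRect((P[t][:,:2]*1000).astype(np.float32)))
    for lo,hi in((.064,.08),(.046,.055)):
        q=P[k&(Z>lo)&(Z<hi)];print("pins",lo,len(q),q.mean(0) if len(q) else 0, np.median(q[:,2]) if len(q) else 0)
m,f=cam("top");I=np.load("top0.npz")["I"]
cv2.imwrite("pics/crop.png",np.hstack([cv2.resize(I[205:295,140:230],(400,400),interpolation=2),cv2.resize(I[195:285,270:360],(400,400),interpolation=2)]))
```

```text
top
table z 0.0008488603015912588
jig rect ((528.6285400390625, -51.91717529296875), (226.7024688720703, 211.59030151367188), 78.71215057373047) plate z 0.010742760510923377
fork/hous [266 202  25  23 417] 0.04870698977567378 ((580.3189697265625, 23.046043395996094), (51.925384521484375, 44.09128952026367), 78.12116241455078)
fork/hous [310 226  50  34 491] 0.04675608150726873 ((512.0036010742188, -104.44288635253906), (35.85060119628906, 110.020263671875), 27.917098999023438)
fork/hous [291 250  19  30 371] 0.047763890933449016 ((464.2209777832031, -25.34332275390625), (31.670251846313477, 60.69538497924805), 78.65045166015625)
rack 0.04083350895234539 ((505.5965576171875, 240.93463134765625), (44.62025451660156, 128.68032836914062), 72.4608383178711)
pins 0.064 55 [0.54433616 0.22855957 0.07036345] 0.07046050741066223
pins 0.046 126 [0.47195136 0.25120719 0.05044689] 0.05062036895767774
side
table z 4.942436151594842e-05
jig rect ((544.9529418945312, -41.7520751953125), (314.36053466796875, 416.1408386230469), 44.14885330200195) plate z 0.010039918072063059
fork/hous [296 208  27  46 603] 0.04600281715171617 ((495.8126525878906, -72.40291595458984), (63.56228256225586, 183.54273986816406), 35.4415168762207)
fork/hous [247 226  26  18 267] 0.047631898563383124 ((577.77978515625, 26.59846305847168), (52.83311080932617, 47.91801834106445), 79.6048812866211)
rack 0.039873558146391486 ((503.6226501464844, 241.8617401123047), (44.391822814941406, 131.96253967285156), 72.54684448242188)
pins 0.064 51 [0.54100627 0.23003884 0.06866921] 0.06888807020247378
pins 0.046 135 [0.47861347 0.25066217 0.04970194] 0.0496216743790171
```

View pics/crop.png

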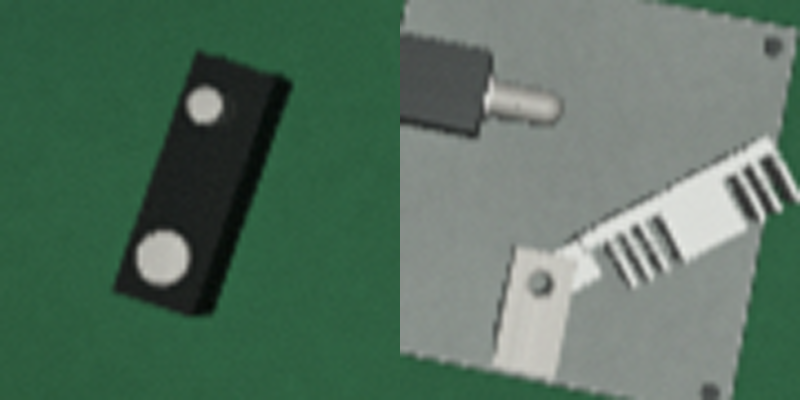

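The left crop shows the narrow tall knob at (204,104) and the wide stub at (163,258). The right crop shows the fork hole at (540,282) and the white heat sink, swung clockwise. The tall-knob pin is my target, at about (0.5435, 0.229). I'll start moving, using a tool yaw of about 1.37 so that tool x lies along jig y.

```bash
cat > g.py <<'E'
import sys
from h import *
def go(x,y,z,yaw):
    o=ctrl.get_obs();R=Rotation.from_euler("xyz",o["tcp_rot"]).as_matrix()
    d=R.T@(np.array([x,y,z])-o["position"])*100
    dy=(yaw-o["tcp_rot"][2]+np.pi)%(2*np.pi)-np.pi
    print("t",round(o["time"],2),"pos",o["position"].round(4),"rot",o["tcp_rot"].round(4),"F",o["force"].round(1),"-> tx ty tz",d.round(2),"turn",round(-np.degrees(dy),2))
if __name__=="__main__": go(*map(float,sys.argv[1:]))
E
python3 g.py .5 -.33 .23 1.372
```

```text
t 0.1 pos [ 0.1586 -0.7067  0.2302] rot [-3.1395e+00  1.0000e-04  2.2090e-01] F [-0.6  0.4 -0.3] -> tx ty tz [ 41.56 -29.27   0.08] turn -65.95
```

Emit:
move_arm(
  increments=[
    {"tx":4,"ty":-2.7,"turn":-7},
    {"tx":8,"ty":-5.4,"turn":-14},
    {"tx":12,"ty":-8,"turn":-21},
    {"tx":16,"ty":-10.7,"turn":-28},
    {"tx":20,"ty":-13.3,"turn":-35},
  ],
  jaw=0.5,
  newtons=60,
)

```text
invalid input
```

```bash
python3 g.py .5 -.33 .23 1.372; python3 g.py .5 -.2 .23 1.372
```

```text
t 0.1 pos [ 0.1586 -0.7067  0.2302] rot [-3.1395e+00  1.0000e-04  2.2090e-01] F [-0.6  0.4 -0.3] -> tx ty tz [ 41.56 -29.27   0.08] turn -65.95
t 0.1 pos [ 0.1586 -0.7067  0.2302] rot [-3.1395e+00  1.0000e-04  2.2090e-01] F [-0.6  0.4 -0.3] -> tx ty tz [ 44.41 -41.96   0.1 ] turn -65.95
```

Emit:
move_arm(
  increments=[
    {"tx":4,"ty":-2.7,"tz":0,"turn":-7},
    {"tx":8,"ty":-5.4,"tz":0,"turn":-14},
    {"tx":12,"ty":-8,"tz":0,"turn":-21},
    {"tx":16,"ty":-10.7,"tz":0,"turn":-28},
    {"tx":20,"ty":-13.3,"tz":0,"turn":-35},
  ],
  jaw=0.5,
  newtons=60,
)

```text
time: 0.52
position: [0.3034, -0.5548, 0.2309]
tcp_rot: [-3.141, -0.0, 0.837]
force: [-0.2, -0.4, -1.1]
opening: 0.0427
grasp_force: 0.0
```

```bash
python3 g.py .5 -.25 .23 1.372
```

```text
t 0.52 pos [ 0.3034 -0.5548  0.2309] rot [-3.1408e+00 -2.0000e-04  8.3740e-01] F [-0.2 -0.4 -1.1] -> tx ty tz [35.8 -5.8  0.1] turn -30.63
```

Emit:
move_arm(
  increments=[
    {"tx":4.1,"ty":-0.7,"tz":0,"turn":-7},
    {"tx":8.2,"ty":-1.4,"tz":0,"turn":-14},
    {"tx":12.2,"ty":-2.2,"tz":0,"turn":-21},
    {"tx":16.2,"ty":-2.9,"tz":0,"turn":-28},
    {"tx":20.3,"ty":-3.6,"tz":0,"turn":-31},
  ],
)

```text
time: 0.93
position: [0.4129, -0.3807, 0.2311]
tcp_rot: [-3.141, -0.0, 1.377]
force: [0.1, -0.3, 0.6]
opening: 0.0426
grasp_force: 0.0
```

```bash
python3 g.py .5435 .229 .23 1.372
```

```text
t 0.93 pos [ 0.4129 -0.3807  0.2311] rot [-3.1410e+00 -2.0000e-04  1.3771e+00] F [ 0.1 -0.3  0.6] -> tx ty tz [62.34  1.08  0.12] turn 0.29
```

Emit:
move_arm(
  increments=[
    {"tx":4.1,"ty":0,"tz":0,"turn":0},
    {"tx":8.2,"ty":0,"tz":0,"turn":0},
    {"tx":12.3,"ty":0,"tz":0,"turn":0},
    {"tx":16.4,"ty":0,"tz":0,"turn":0},
    {"tx":20.5,"ty":0,"tz":0,"turn":0},
  ],
)

```text
time: 1.35
position: [0.4528, -0.1796, 0.2311]
tcp_rot: [-3.141, 0.0, 1.372]
force: [0.6, -0.1, 0.5]
opening: 0.0424
grasp_force: 0.0
```

Emit:
move_arm(
  increments=[
    {"tx":4,"ty":0,"tz":0,"turn":0},
    {"tx":8,"ty":0,"tz":0,"turn":0},
    {"tx":10,"ty":0,"tz":0,"turn":0},
    {"tx":10,"ty":0,"tz":0,"turn":0},
    {"tx":10,"ty":0,"tz":0,"turn":0},
  ],
)

```text
time: 1.77
position: [0.4727, -0.0821, 0.2312]
tcp_rot: [-3.141, 0.0, 1.376]
force: [-0.5, -0.4, -0.3]
opening: 0.0425
grasp_force: 0.0
```

```bash
python3 - <<'E'
from h import *
m,f=cam("wrist");I,D=ctrl.get_image("wrist");np.savez("w0.npz",I=I,D=D,o=m["origin"],R=m["rotation"],f=f,c=[m["cx"],m["cy"]]);cv2.imwrite("pics/w0.png",I)
print(m,f)
E
python3 g.py .5435 .229 .15 1.372
```

```text
{'vfov': 69.88771940317999, 'cx': 276.16382639815237, 'cy': 209.44769045291295, 'origin': array([ 0.48839719, -0.00384755,  0.37372529]), 'rotation': array([[ 9.81004425e-01, -1.84038247e-01, -6.13208145e-02],
       [-1.93983666e-01, -9.32012569e-01, -3.06141974e-01],
       [-8.09937473e-04,  3.12221868e-01, -9.50008868e-01]])} 300.5374025546143
t 1.82 pos [ 0.4724 -0.0837  0.231 ] rot [-3.1408e+00  7.0000e-04  1.3733e+00] F [ 0.  -0.8 -1. ] -> tx ty tz [32.06  0.84  8.08] turn 0.07
```

View pics/w0.png

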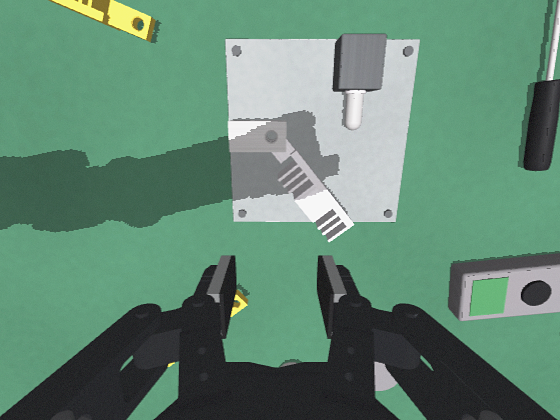

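The wrist picture shows the jig plate with its corners near (226,40), (420,40), (397,221) and (233,221). The fork hole is at (271,136), the plunger nose at (353,128), and the white heat sink spans (275,145) to (340,240).

Run:
```python
from h import *
z=np.load("w0.npz");m=dict(origin=z["o"],rotation=z["R"],cx=z["c"][0],cy=z["c"][1]);f=float(z["f"]);I=z["I"]
c=[(226,39),(420,40),(397,221),(233,221)]
C=np.array([onplane(m,f,u,v,.01) for u,v in c]);print(C.round(4),[np.linalg.norm(C[i]-C[i-1]).round(4) for i in range(4)])
def jig(C4): # order: (x-,y+),(x+,y+),(x+,y-),(x-,y-)
    J=np.array([[-50,100],[160,100],[160,-110],[-50,-110]])/1000.
    W=C4[:,:2];a=J-J.mean(0);b=W-W.mean(0);th=np.arctan2((a[:,0]*b[:,1]-a[:,1]*b[:,0]).sum(),(a*b).sum());R=np.array([[np.cos(th),-np.sin(th)],[np.sin(th),np.cos(th)]]);return th,W.mean(0)-R@J.mean(0)
print("jig wrist",jig(C))
# hole by dark blob
def hole(I,m,f,x0,x1,y0,y1,z):
    g=cv2.cvtColor(I[y0:y1,x0:x1],cv2.COLOR_BGR2GRAY);g=cv2.resize(g,None,fx=4,fy=4,interpolation=2)
    t,b=cv2.threshold(g,0,255,cv2.THRESH_BINARY_INV+cv2.THRESH_OTSU)
    cs,_=cv2.findContours(b,cv2.RETR_LIST,cv2.CHAIN_APPROX_NONE)
    for k in cs:
        if cv2.contourArea(k)>100:
            (u,v),r=cv2.minEnclosingCircle(k);u=(u+.5)/4-.5+x0;v=(v+.5)/4-.5+y0;print("blob",u,v,r/4,onplane(m,f,u,v,z).round(4))
hole(I,m,f,261,281,127,146,.047)
mt,ft=cam("top");T=np.load("top0.npz")["I"];hole(T,mt,ft,295,308,252,266,.047)
# knob top in top and side views
for n,(x0,x1,y0,y1) in {"top":(177,195,220,239),"side":(200,222,270,300)}.items():
    m2,f2=cam(n);J=np.load(n+"0.npz")["I"];g=cv2.cvtColor(J,cv2.COLOR_BGR2GRAY)[y0:y1,x0:x1]
    q=cv2.moments((g>100).astype(np.uint8),True);u,v=q["m10"]/q["m00"]+x0,q["m01"]/q["m00"]+y0;print(n,u,v,onplane(m2,f2,u,v,.07 if n=="top" else .055),q["m00"])
```

```text
[[ 0.4494  0.0784  0.01  ]
 [ 0.6537  0.037   0.01  ]
 [ 0.6148 -0.1666  0.01  ]
 [ 0.4072 -0.1257  0.01  ]] [np.float64(0.2084), np.float64(0.2084), np.float64(0.2073), np.float64(0.2116)]
jig wrist (np.float64(-0.196939960425158), array([ 0.4783316 , -0.02856051]))
blob 270.9031572341919 136.3152732849121 6.735400199890137 [ 0.4777 -0.028   0.047 ]
blob 301.3283133506775 258.5331325531006 3.2355234622955322 [ 0.4773 -0.0286  0.047 ]
top 185.6153846153846 228.40384615384616 [0.54301296 0.22919188 0.07      ] 52.0
side 210.26415094339623 274.561320754717 [0.55900456 0.21487868 0.055     ] 212.0
```

Emit:
move_arm(
  increments=[
    {"tx":4,"ty":0,"tz":0,"turn":0},
    {"tx":8,"ty":0,"tz":0,"turn":0},
    {"tx":12,"ty":0.2,"tz":0,"turn":0},
    {"tx":16,"ty":0.4,"tz":0,"turn":0},
    {"tx":20,"ty":0.6,"tz":0,"turn":0},
  ],
)

```text
time: 2.23
position: [0.5186, 0.1103, 0.231]
tcp_rot: [-3.142, 0.002, 1.368]
force: [0.4, -1.9, -1.1]
opening: 0.0428
grasp_force: 0.0
```

```bash
python3 - <<'E'
from h import *
m,f=cam("wrist");I,D=ctrl.get_image("wrist");np.savez("w1.npz",I=I,D=D,o=m["origin"],R=m["rotation"],f=f,c=[m["cx"],m["cy"]]);cv2.imwrite("pics/w1.png",I)
E
python3 g.py .5435 .229 .15 1.372
```

```text
t 2.28 pos [0.5211 0.1219 0.2322] rot [ 3.1381 -0.0095  1.3794] F [2.7 6.7 1.7] -> tx ty tz [10.86  0.13  8.32] turn 0.42
```

View pics/w1.png

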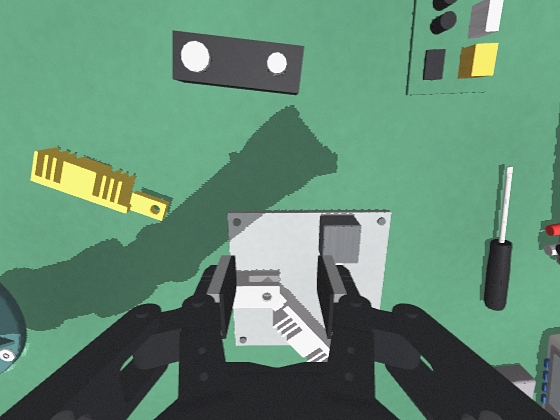

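The wrist view shows the tall knob at (277,62), right of the wide stub at (195,57). Next I move above the knob.

Emit:
move_arm(
  increments=[
    {"tx":4,"ty":0.05,"tz":2,"turn":0},
    {"tx":8,"ty":0.1,"tz":5,"turn":0},
    {"tx":10.8,"ty":0.1,"tz":8.0,"turn":0},
    {"tx":10.8,"ty":0.1,"tz":9.0,"turn":0},
    {"tx":10.8,"ty":0.1,"tz":9.0,"turn":0},
  ],
)

```text
time: 2.7
position: [0.5386, 0.2172, 0.1374]
tcp_rot: [-3.136, 0.003, 1.374]
force: [-0.3, -0.4, 0.1]
opening: 0.0428
grasp_force: 0.0
```

Emit:
move_arm(
  increments=[
    {"tx":0,"ty":0,"tz":0,"turn":0},
    {"tx":0,"ty":0,"tz":0,"turn":0},
    {"tx":0,"ty":0,"tz":0,"turn":0},
  ],
)

```text
time: 2.95
position: [0.5414, 0.2148, 0.1425]
tcp_rot: [3.14, 0.0, 1.369]
force: [0.0, -0.8, 0.6]
opening: 0.0427
grasp_force: 0.0
```

```bash
python3 - <<'E'
from h import *
m,f=cam("wrist");I,D=ctrl.get_image("wrist");np.savez("w2.npz",I=I,D=D,o=m["origin"],R=m["rotation"],f=f,c=[m["cx"],m["cy"]]);cv2.imwrite("pics/w2.png",I)
P=cloud(m,f,D);k=(D>0)&(abs(P[...,2]-.07)<.006)&(np.hypot(P[...,0]-.543,P[...,1]-.229)<.016)
v,u=np.nonzero(k);print(k.sum(),u.mean(),v.mean(),P[k].mean(0),cv2.minEnclosingCircle((P[k][:,:2]*1000).astype(np.float32)))
E
python3 g.py .5433 .229 .046 1.374
```

```text
460 274.9391304347826 200.67608695652174 [0.54388417 0.23039997 0.06950594] ((543.6782836914062, 229.5234832763672), 9.229409217834473)
t 3.0 pos [0.5414 0.2151 0.1427] rot [ 3.1393e+00 -1.0000e-04  1.3695e+00] F [-0.1  0.5 -0.2] -> tx ty tz [ 1.39 -0.11  9.67] turn -0.26
```

View pics/w2.png

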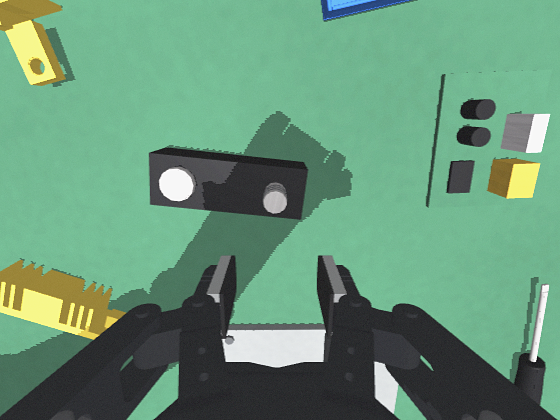

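The knob's top is at (275,200), between the lanes of the fingers, and measures (0.5437, 0.2296). I'll descend over it and grip.

Emit:
move_arm(
  increments=[
    {"tx":1.45,"ty":-0.08,"tz":1,"turn":-0.25},
    {"tx":1.45,"ty":-0.08,"tz":3,"turn":-0.25},
    {"tx":1.45,"ty":-0.08,"tz":5,"turn":-0.25},
    {"tx":1.45,"ty":-0.08,"tz":6,"turn":-0.25},
    {"tx":1.45,"ty":-0.08,"tz":6,"turn":-0.25},
  ],
)

```text
time: 3.42
position: [0.5415, 0.2297, 0.0801]
tcp_rot: [-3.14, 0.003, 1.376]
force: [-0.3, 0.1, 0.3]
opening: 0.0429
grasp_force: 0.0
```

```bash
python3 g.py .5437 .2296 .046 1.374
```

```text
t 3.42 pos [0.5415 0.2297 0.0801] rot [-3.1395e+00  2.6000e-03  1.3758e+00] F [-0.3  0.1  0.3] -> tx ty tz [0.04 0.23 3.41] turn 0.1
```

Emit:
move_arm(
  increments=[
    {"tx":0.03,"ty":0.15,"tz":0.8,"turn":0},
    {"tx":0.03,"ty":0.15,"tz":1.8,"turn":0},
    {"tx":0.03,"ty":0.15,"tz":2.8,"turn":0},
    {"tx":0.03,"ty":0.15,"tz":3.4,"turn":0},
    {"tx":0.03,"ty":0.15,"tz":3.4,"turn":0},
  ],
)

```text
time: 3.83
position: [0.5429, 0.231, 0.0459]
tcp_rot: [-3.14, 0.002, 1.377]
force: [0.3, 0.4, -0.5]
opening: 0.0429
grasp_force: 0.0
```

```bash
python3 g.py .5437 .2296 .046 1.374
```

```text
t 3.83 pos [0.5429 0.231  0.0459] rot [-3.1396e+00  1.7000e-03  1.3772e+00] F [ 0.3  0.4 -0.5] -> tx ty tz [-0.13  0.1  -0.01] turn 0.18
```

Emit:
move_arm(
  increments=[
    {"tx":-0.12,"ty":0.08,"tz":0,"turn":0.1},
    {"tx":-0.12,"ty":0.08,"tz":0,"turn":0.1},
  ],
)

```text
time: 4.0
position: [0.5447, 0.2301, 0.0474]
tcp_rot: [3.141, 0.0, 1.375]
force: [0.9, 0.8, 0.1]
opening: 0.0426
grasp_force: 0.0
```

Emit:
move_arm(
  increments=[
    {"tx":0,"ty":0,"tz":0,"turn":0},
    {"tx":0,"ty":0,"tz":0,"turn":0},
    {"tx":0,"ty":0,"tz":0,"turn":0},
    {"tx":0,"ty":0,"tz":0,"turn":0},
    {"tx":0,"ty":0,"tz":0,"turn":0},
  ],
  jaw=0,
  newtons=60,
)

```text
time: 4.42
position: [0.5447, 0.2304, 0.0479]
tcp_rot: [3.141, -0.0, 1.375]
force: [0.2, -0.5, 4.9]
opening: 0.0157
grasp_force: 58.5
```

Emit:
move_arm(
  increments=[
    {"tx":0,"ty":0,"tz":0,"turn":0},
    {"tx":0,"ty":0,"tz":0,"turn":0},
    {"tx":0,"ty":0,"tz":0,"turn":0},
  ],
)

```text
time: 4.67
position: [0.5447, 0.2305, 0.0479]
tcp_rot: [3.141, -0.0, 1.375]
force: [-0.1, 0.4, 6.3]
opening: 0.0158
grasp_force: 58.5
```

Emit:
move_arm(
  increments=[
    {"tx":0,"ty":0,"tz":-1,"turn":0},
    {"tx":0,"ty":0,"tz":-3,"turn":0},
    {"tx":0,"ty":0,"tz":-6,"turn":0},
    {"tx":0,"ty":0,"tz":-9,"turn":0},
    {"tx":0,"ty":0,"tz":-10,"turn":0},
  ],
)

```text
time: 5.08
position: [0.5463, 0.2316, 0.1514]
tcp_rot: [3.137, -0.004, 1.375]
force: [-0.4, 1.4, 1.1]
opening: 0.0155
grasp_force: 58.7
```

Emit:
move_arm(
  increments=[
    {"tx":-4,"ty":0,"tz":0,"turn":0},
    {"tx":-8,"ty":0,"tz":0,"turn":0},
    {"tx":-12,"ty":0,"tz":0,"turn":0},
    {"tx":-16,"ty":0,"tz":0,"turn":0},
    {"tx":-18,"ty":0,"tz":0,"turn":0},
  ],
)

```text
time: 5.5
position: [0.5069, 0.0475, 0.1467]
tcp_rot: [-3.139, 0.005, 1.37]
force: [-0.9, -0.5, -0.4]
opening: 0.016
grasp_force: 58.7
```

```bash
python3 g.py .4777 -.0283 .14 1.374
python3 - <<'E'
from h import *
m,f=cam("wrist");I,D=ctrl.get_image("wrist");np.savez("w3.npz",I=I,D=D,o=m["origin"],R=m["rotation"],f=f,c=[m["cx"],m["cy"]]);cv2.imwrite("pics/w3.png",I)
E
```

```text
t 5.5 pos [0.5069 0.0475 0.1467] rot [-3.1387  0.0049  1.3701] F [-0.9 -0.5 -0.4] -> tx ty tz [-8.01 -1.34  0.71] turn -0.22
```

View pics/w3.png

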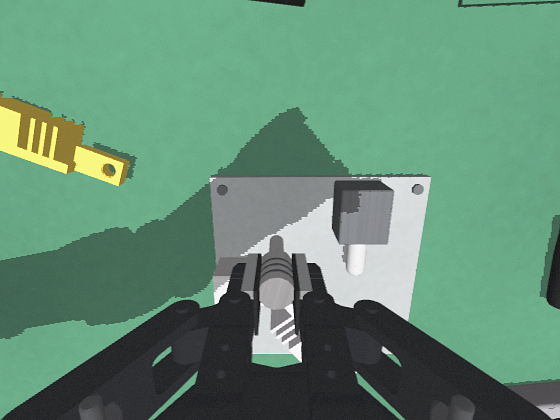

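The wrist picture shows the knob gripped at about (277,280), with the shank running to its tip at (276,238), in front of the jig plate. I'll measure the pin in the tool frame.

```bash
python3 - <<'E'
from h import *
m,f=cam("wrist");I,D=ctrl.get_image("wrist");o=ctrl.get_obs();np.savez("w3.npz",I=I,D=D,o=m["origin"],R=m["rotation"],f=f,c=[m["cx"],m["cy"]])
P=cloud(m,f,D);R=Rotation.from_euler("xyz",o["tcp_rot"]).as_matrix();T=(P-o["position"])@R
k=(D>0)&(abs(T[...,1])<.014)&(abs(T[...,0])<.03)&(T[...,2]>-.035)&(T[...,2]<.05)
for z in np.arange(-.03,.048,.004):
    q=T[k&(abs(T[...,2]-z)<.002)]
    if len(q)>4: print(round(z,3),len(q),"y",q[:,1].min().round(4),q[:,1].max().round(4),"xmax",np.percentile(q[:,0],90).round(4))
print(o["position"],o["tcp_rot"])
E
python3 g.py .4777 -.0283 .14 1.374
```

```text
-0.03 186 y -0.0139 0.014 xmax 0.0075
-0.026 193 y -0.0138 0.014 xmax 0.0075
-0.022 1123 y -0.014 0.014 xmax 0.0067
-0.018 298 y -0.014 0.0139 xmax 0.0073
-0.014 246 y -0.0139 0.014 xmax 0.0073
-0.01 226 y -0.0138 0.0139 xmax 0.0072
-0.006 227 y -0.014 0.014 xmax 0.0072
-0.002 127 y -0.0138 0.0139 xmax 0.0067
0.002 103 y -0.0081 0.0075 xmax 0.0041
0.006 77 y -0.0083 0.0077 xmax 0.0039
0.018 22 y -0.0036 0.003 xmax -0.0002
0.022 46 y -0.0048 0.0036 xmax -0.0004
0.026 32 y -0.0043 0.0037 xmax -0.0004
0.03 39 y -0.0044 0.0038 xmax -0.0004
0.034 32 y -0.0045 0.0039 xmax -0.0005
0.038 19 y -0.0046 0.0039 xmax -0.0006
[0.50731691 0.04772664 0.14662012] [-3.13887889  0.00449502  1.36745651]
t 5.6 pos [0.5073 0.0477 0.1466] rot [-3.1389  0.0045  1.3675] F [ 0.4 -0.1 -0.6] -> tx ty tz [-8.04 -1.36  0.7 ] turn -0.37
```

```bash
python3 g.py .4788 -.0272 .101 1.374
```

```text
t 5.6 pos [0.5073 0.0477 0.1466] rot [-3.1389  0.0045  1.3675] F [ 0.4 -0.1 -0.6] -> tx ty tz [-7.89 -1.27  4.6 ] turn -0.37
```

Emit:
move_arm(
  increments=[
    {"tx":-3.5,"ty":-0.5,"tz":0.5,"turn":0},
    {"tx":-6.5,"ty":-1.0,"tz":1.5,"turn":-0.3},
    {"tx":-7.9,"ty":-1.27,"tz":3,"turn":-0.3},
    {"tx":-7.9,"ty":-1.27,"tz":4.4,"turn":-0.3},
    {"tx":-7.9,"ty":-1.27,"tz":4.4,"turn":-0.3},
  ],
)

```text
time: 6.02
position: [0.4799, -0.0218, 0.1015]
tcp_rot: [-3.138, 0.001, 1.38]
force: [-0.3, 0.0, -1.0]
opening: 0.016
grasp_force: 58.7
```

Emit:
move_arm(
  increments=[
    {"tx":0,"ty":0,"tz":0,"turn":0},
    {"tx":0,"ty":0,"tz":0,"turn":0},
    {"tx":0,"ty":0,"tz":0,"turn":0},
  ],
)

```text
time: 6.27
position: [0.4828, -0.02, 0.1041]
tcp_rot: [3.14, -0.001, 1.383]
force: [0.3, -0.1, -0.1]
opening: 0.0161
grasp_force: 58.7
```

```bash
python3 g.py .4788 -.0272 .101 1.374;  python3 - <<'E'
from h import *
m,f=cam("wrist");I,D=ctrl.get_image("wrist");np.savez("w4.npz",I=I,D=D,o=m["origin"],R=m["rotation"],f=f,c=[m["cx"],m["cy"]])
m,f=cam("top");J,D=ctrl.get_image("top");m2,f2=cam("side");S,D2=ctrl.get_image("side")
np.savez("t4.npz",J=J,S=S)
cv2.imwrite("pics/w4.png",np.hstack([cv2.resize(I[190:290,226:326],(400,400),interpolation=2),cv2.resize(S[180:260,270:350],(400,400),interpolation=2)]))
E
```

```text
t 6.27 pos [ 0.4828 -0.02    0.1041] rot [ 3.1397e+00 -1.1000e-03  1.3826e+00] F [ 0.3 -0.1 -0.1] -> tx ty tz [-0.78 -0.26  0.31] turn 0.49
```

View pics/w4.png

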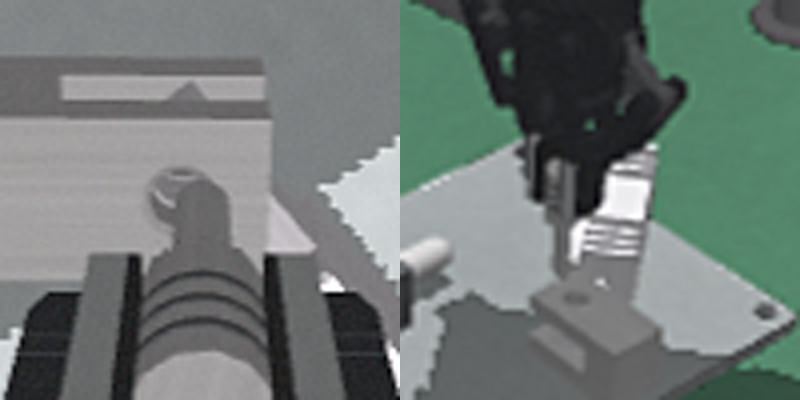

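Left crop: the hole is at about (180,198) in the crop (pixel (271,239.5)). The pin tip is about 3 mm to its right and still about 15 mm above it. I'll quantify this.

Run:
```python
from h import *
z=np.load("w4.npz");m=dict(origin=z["o"],rotation=z["R"],cx=z["c"][0],cy=z["c"][1]);f=float(z["f"]);o=ctrl.get_obs()
R=Rotation.from_euler("xyz",o["tcp_rot"]).as_matrix();p=o["position"]
h=onplane(m,f,271.2,239.5,.047);print("hole",h,"in tool cm",(R.T@(h-p)*100).round(2))
P=cloud(m,f,z["D"]);T=(P-p)@R
k=(z["D"]>0)&(abs(T[...,1])<.008)&(abs(T[...,0])<.015)
for q0 in (.004,.02,.024,.028,.032,.036,.04,.042,.044):
    q=T[k&(abs(T[...,2]-q0)<.001)]
    if len(q)>3: print(q0,len(q),"y",((q[:,1].min()+q[:,1].max())/2).round(4),"xmax",q[:,0].max().round(4))
q=T[(z["D"]>0)&(abs(T[...,2]+.01)<.006)&(abs(T[...,1])<.02)];print("pad xmax",np.percentile(q[:,0],[90,99,100]),"zmax in tool",T[k&(T[...,2]<.05)][:,2].max())
```

```text
hole [ 0.47781762 -0.02778439  0.047     ] in tool cm [-0.79 -0.32  5.69]
0.004 46 y 0.0006 xmax 0.0086
0.02 18 y 0.0006 xmax 0.0045
0.024 22 y 0.0003 xmax 0.0043
0.028 14 y 0.0006 xmax 0.0045
0.032 20 y 0.0006 xmax 0.0045
0.036 16 y 0.0003 xmax 0.0042
pad xmax [0.01158031 0.01197703 0.01232862] zmax in tool 0.03752810047420199
```

Emit:
move_arm(
  increments=[
    {"tx":-0.4,"ty":-0.16,"tz":0,"turn":0},
    {"tx":-0.78,"ty":-0.33,"tz":0,"turn":0},
    {"tx":-0.78,"ty":-0.33,"tz":0.5,"turn":0},
    {"tx":-0.78,"ty":-0.33,"tz":0.8,"turn":0},
    {"tx":-0.78,"ty":-0.33,"tz":0.8,"turn":0},
  ],
)

```text
time: 6.83
position: [0.4764, -0.0286, 0.0946]
tcp_rot: [-3.14, 0.0, 1.38]
force: [0.0, 0.2, -0.4]
opening: 0.0158
grasp_force: 58.7
```

Emit:
move_arm(
  increments=[
    {"tx":0,"ty":0,"tz":0,"turn":0},
    {"tx":0,"ty":0,"tz":0,"turn":0},
    {"tx":0,"ty":0,"tz":0,"turn":0},
    {"tx":0,"ty":0,"tz":0,"turn":0},
    {"tx":0,"ty":0,"tz":0,"turn":0},
  ],
)

```text
time: 7.25
position: [0.477, -0.0283, 0.0954]
tcp_rot: [3.141, -0.0, 1.381]
force: [-0.4, -0.6, 0.2]
opening: 0.016
grasp_force: 58.7
```

```bash
python3 g.py .4784 -.0278 .101 1.374;  python3 - <<'E'
from h import *
m,f=cam("wrist");I,D=ctrl.get_image("wrist");np.savez("w5.npz",I=I,D=D,o=m["origin"],R=m["rotation"],f=f,c=[m["cx"],m["cy"]])
S,_=ctrl.get_image("side")
cv2.imwrite("pics/w5.png",np.hstack([cv2.resize(I[220:270,251:301],(400,400),interpolation=2),cv2.resize(S[200:260,270:330],(400,400),interpolation=2)]))
p=ctrl.get_obs();R=Rotation.from_euler("xyz",p["tcp_rot"]).as_matrix()
T=(cloud(m,f,D)-p["position"])@R;k=(D>0)&(abs(T[...,1])<.008)&(abs(T[...,0])<.015)
for q0 in (.02,.024,.028,.032,.036):
    q=T[k&(abs(T[...,2]-q0)<.001)]
    if len(q)>3: print(q0,len(q),"y",((q[:,1].min()+q[:,1].max())/2).round(4),"xmax",q[:,0].max().round(4))
E
```

```text
t 7.25 pos [ 0.477  -0.0283  0.0954] rot [ 3.1414e+00 -1.0000e-04  1.3807e+00] F [-0.4 -0.6  0.2] -> tx ty tz [ 0.07  0.12 -0.56] turn 0.39
0.02 19 y 0.0003 xmax 0.0039
0.024 18 y -0.0006 xmax 0.0035
0.028 17 y 0.0006 xmax 0.0035
0.032 16 y 0.0003 xmax 0.0037
0.036 16 y 0.0003 xmax 0.0035
```

View pics/w5.png

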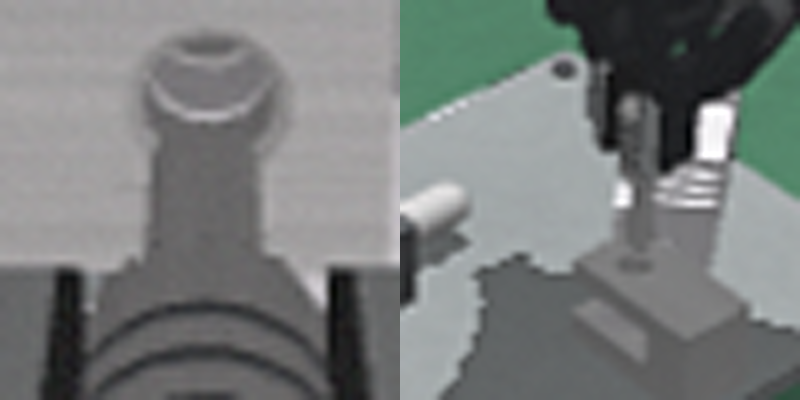

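Hole ring centred about (212,103) in the left crop; shank centred at column 204, so it is nearly aligned. One last relative computation.

Run:
```python
from h import *
z=np.load("w5.npz");m=dict(origin=z["o"],rotation=z["R"],cx=z["c"][0],cy=z["c"][1]);f=float(z["f"]);o=ctrl.get_obs()
R=Rotation.from_euler("xyz",o["tcp_rot"]).as_matrix();p=o["position"]
def t(cu,cv): h=onplane(m,f,251+cu/8-.5,220+cv/8-.5,.047);return (R.T@(h-p)*1000).round(2)
for c in((212,30),(135,100),(290,100),(212,103)):print(c,t(*c))
g=cv2.cvtColor(z["I"],cv2.COLOR_BGR2GRAY);print(g[222:240,264:292])
```

```text
(212, 30) [ 7.27  0.65 48.36]
(135, 100) [ 0.86 -5.95 48.36]
(290, 100) [ 0.85  7.34 48.37]
(212, 103) [ 0.58  0.65 48.36]
[[157 158 158 157 157 156 157 157 156 155 158 157 161 159 158 160 158 158
  158 160 159 160 160 156 157 160 159 160]
 [161 161 159 161 160 158 162 164 161 161 156 152 146 151 155 157 156 162
  163 163 161 162 162 163 162 164 166 160]
 [162 158 164 161 161 162 163 158 148 140 137 133 124 124 127 129 138 142
  159 164 163 164 162 161 163 162 162 163]
 [161 159 160 160 162 161 156 138 131 118 104 104 100 101 100  99 112 126
  134 152 165 162 162 163 163 162 164 164]
 [160 158 158 159 158 148 139 138 138 135 112 102 102 104 104 111 134 135
  128 131 144 163 160 159 160 160 162 161]
 [164 162 163 162 154 139 132 117 125 141 154 149 143 141 142 147 143 124
  114 122 133 148 165 163 163 162 160 161]
 [163 166 166 158 146 135 121 116 119 116 117 123 129 137 135 122 118 116
  114 116 122 134 154 164 165 163 164 165]
 [159 158 156 153 144 143 117 120 117 117 119 118 118 119 121 115 115 119
  117 119 126 130 140 160 160 161 158 162]
 [157 158 156 147 137 124 141 118 120 120
[... 429 characters left out ...]
163 160 157 146 141 118  98  97 105 134 166 179 181 181 178 163 131 123
   98  97 107 129 134 151 163 161 162 161]
 [161 163 159 149 142 118 101 104 102 102 107 114 103 120 111  96  98  99
  100  95 111 138 135 146 159 161 160 162]
 [160 163 159 154 147 144 120 102 105 103 103 103 101 100 101 100 105 100
   97 105 127 138 142 158 163 161 160 162]
 [160 161 163 157 146 148 137 101 102 102 101 104 106 104 103 103 103 104
  107 126 142 140 151 162 163 164 162 164]
 [163 162 160 162 155 144 124  98 103 102 102 101 103 103 103 102 103 104
  118 139 134 146 162 164 166 163 163 163]
 [159 161 159 161 160 144 102  99 103 104 106 103 106 106 101 105 103 106
  108 125 141 154 158 160 160 158 160 160]]
```

Emit:
move_arm(
  increments=[
    {"tx":0.12,"ty":0.03,"tz":0,"turn":0},
    {"tx":0.12,"ty":0.03,"tz":0.3,"turn":0},
    {"tx":0.12,"ty":0.03,"tz":0.7,"turn":0},
    {"tx":0.12,"ty":0.03,"tz":1.1,"turn":0},
    {"tx":0.12,"ty":0.03,"tz":1.5,"turn":0},
  ],
)

```text
time: 7.77
position: [0.4773, -0.0273, 0.0798]
tcp_rot: [-3.141, 0.0, 1.381]
force: [1.0, 0.2, -0.4]
opening: 0.0156
grasp_force: 58.7
```

Emit:
move_arm(
  increments=[
    {"tx":0,"ty":0,"tz":0.0,"turn":0},
    {"tx":0,"ty":0,"tz":0.3,"turn":0},
    {"tx":0,"ty":0,"tz":0.6,"turn":0},
  ],
)

```text
time: 8.02
position: [0.4775, -0.0273, 0.0741]
tcp_rot: [3.141, -0.0, 1.381]
force: [-1.2, -0.4, -0.6]
opening: 0.0156
grasp_force: 58.7
```

Emit:
move_arm(
  increments=[
    {"tx":0,"ty":0,"tz":0.2,"turn":0},
    {"tx":0,"ty":0,"tz":0.5,"turn":0},
    {"tx":0,"ty":0,"tz":0.8,"turn":0},
    {"tx":0,"ty":0,"tz":1.1,"turn":0},
    {"tx":0,"ty":0,"tz":1.1,"turn":0},
  ],
)

```text
time: 8.43
position: [0.4772, -0.0273, 0.0628]
tcp_rot: [-3.141, 0.0, 1.381]
force: [-1.1, 0.5, 0.4]
opening: 0.0159
grasp_force: 58.7
```

Tip is now at about z 21 mm, entering the lower cheek without resistance. 8 mm to go.

Emit:
move_arm(
  increments=[
    {"tx":0,"ty":0,"tz":0.2,"turn":0},
    {"tx":0,"ty":0,"tz":0.4,"turn":0},
    {"tx":0,"ty":0,"tz":0.6,"turn":0},
    {"tx":0,"ty":0,"tz":0.75,"turn":0},
    {"tx":0,"ty":0,"tz":0.85,"turn":0},
  ],
)

```text
time: 8.85
position: [0.4774, -0.0273, 0.0547]
tcp_rot: [-3.141, 0.0, 1.381]
force: [-2.4, 0.5, 15.1]
opening: 0.0157
grasp_force: 60.2
```

Emit:
move_arm(
  increments=[
    {"tx":0,"ty":0,"tz":0,"turn":0},
    {"tx":0,"ty":0,"tz":0,"turn":0},
  ],
)

```text
time: 9.02
position: [0.4774, -0.0273, 0.0549]
tcp_rot: [-3.142, 0.0, 1.381]
force: [-0.2, -0.5, 2.0]
opening: 0.0161
grasp_force: 59.4
```

Emit:
move_arm(
  increments=[
    {"tx":0,"ty":0,"tz":0,"turn":0},
    {"tx":0,"ty":0,"tz":0,"turn":0},
    {"tx":0,"ty":0,"tz":0,"turn":0},
    {"tx":0,"ty":0,"tz":0,"turn":0},
    {"tx":0,"ty":0,"tz":0,"turn":0},
  ],
  jaw=0.45,
)

```text
time: 9.43
position: [0.4775, -0.0273, 0.0548]
tcp_rot: [3.142, -0.0, 1.381]
force: [0.3, 0.0, -0.7]
opening: 0.0386
grasp_force: 0.0
```

Emit:
move_arm(
  increments=[
    {"tx":0,"ty":0,"tz":-1,"turn":0},
    {"tx":0,"ty":0,"tz":-3,"turn":0},
    {"tx":0,"ty":0,"tz":-6,"turn":0},
    {"tx":0,"ty":0,"tz":-9,"turn":0},
    {"tx":0,"ty":0,"tz":-9,"turn":0},
  ],
)

```text
time: 9.85
position: [0.4807, -0.0269, 0.1497]
tcp_rot: [3.132, -0.002, 1.38]
force: [0.9, 0.5, -0.7]
opening: 0.0385
grasp_force: 0.0
```

Emit:
move_arm(
  increments=[
    {"tx":-4,"ty":0,"tz":0,"turn":0},
    {"tx":-8,"ty":0,"tz":0,"turn":0},
    {"tx":-12,"ty":0,"tz":0,"turn":0},
    {"tx":-12,"ty":0,"tz":0,"turn":0},
    {"tx":-12,"ty":0,"tz":0,"turn":0},
  ],
  jaw=0,
)

```text
time: 10.27
position: [0.4535, -0.1483, 0.1448]
tcp_rot: [-3.141, 0.001, 1.374]
force: [0.3, 0.3, 0.5]
opening: -0.0002
grasp_force: 0.0
```

Run:
```python
from h import *
o=ctrl.get_obs();print(o["position"],o["tcp_rot"],o["opening"])
m,f=cam("wrist");I,D=ctrl.get_image("wrist");np.savez("w6.npz",I=I,D=D,o=m["origin"],R=m["rotation"],f=f,c=[m["cx"],m["cy"]]);cv2.imwrite("pics/w6.png",I)
P=cloud(m,f,D);th=-.197;J=np.array([[np.cos(th),np.sin(th)],[-np.sin(th),np.cos(th)]])
xy=(P[...,:2]-[.4778,-.0283])@J.T  # jig frame
hd=(D>0)&(np.hypot(*np.moveaxis(xy,-1,0))<.02)&(P[...,2]>.06);print("head",P[hd].mean(0),np.percentile(P[hd][:,2],[50,95]),cv2.minEnclosingCircle((P[hd&(P[...,2]>.073)][:,:2]*1000).astype(np.float32)))
k=(D>0)&(abs(P[...,2]-.046)<.005)&(xy[...,0]>.028)&(xy[...,0]<.16)&(xy[...,1]<.03)&(xy[...,1]>-.11)
nn,L,st,c=cv2.connectedComponentsWithStats(k.astype(np.uint8));i=1+st[1:,4].argmax();q=(xy[L==i]*1000).astype(np.float32);print(st[i],"sink rect (jig mm)",cv2.minAreaRect(q),cv2.boxPoints(cv2.minAreaRect(q)).round(1).tolist())
```

```text
[ 0.45351059 -0.14829038  0.14477487] [-3.14098589e+00  1.17333103e-03  1.37352795e+00] -0.00020552785082581277
head [ 0.47725805 -0.02956897  0.07576553] [0.07674453 0.07809224] ((477.4036560058594, -28.632936477661133), 8.940593719482422)
[ 312   73   82  123 3669] sink rect (jig mm) ((48.84947204589844, -69.38438415527344), (36.180023193359375, 107.97441101074219), 39.28905487060547) [[0.699999988079071, -39.099998474121094], [69.0, -122.5999984741211], [97.0, -99.69999694824219], [28.700000762939453, -16.100000381469727]]
```

View pics/w6.png

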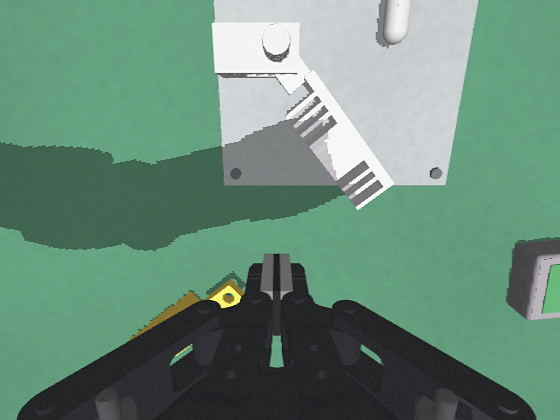

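The wrist view shows the pin seated: knob at (277,40), measured top z 77 mm at (0.4774, -0.0286). The sink, from (300,85) to (390,195), is about 0.885 rad clockwise. Fingers are shut. Next I plan the push along the arc, keeping the tool square to the block face.

```bash
cat > arc.py <<'E'
import sys
from h import *
def pose(a,d,z,X=.088):
    O=np.array([.4776,-.0284]);w=-.197+a;c,s=np.cos(w),np.sin(w)
    return np.r_[O+[X*c+d*s,X*s-d*c],z],w+np.pi/2
o=ctrl.get_obs();R=Rotation.from_euler("xyz",o["tcp_rot"]).as_matrix()
print(round(o["time"],2),o["position"].round(4),o["tcp_rot"].round(3),o["force"].round(1))
for s in sys.argv[1:]:
    a,d,z=map(float,s.split(","));p,w=pose(a,d,z)
    print(s,p.round(4),round(w,3),"tx ty tz",(R.T@(p-o["position"])*100).round(2),"turn",round(-np.degrees(w-o["tcp_rot"][2]),1))
E
python3 arc.py -- 2>/dev/null; python3 arc.py -.885,.058,.14
```

```text
10.32 [ 0.4543 -0.1461  0.1449] [3.142 0.    1.378] [-0.3  0.1 -0.4]
10.32 [ 0.4543 -0.1461  0.1449] [3.142 0.    1.378] [-0.3  0.1 -0.4]
-.885,.058,.14 [ 0.4677 -0.1333  0.14  ] 0.489 tx ty tz [1.51 1.07 0.49] turn 50.9
```

Emit:
move_arm(
  increments=[
    {"tx":0.5,"ty":0.3,"tz":0,"turn":7},
    {"tx":1,"ty":0.7,"tz":0,"turn":14},
    {"tx":1.5,"ty":1.05,"tz":0,"turn":21},
    {"tx":1.5,"ty":1.05,"tz":0,"turn":28},
    {"tx":1.5,"ty":1.05,"tz":0,"turn":35},
  ],
)

```text
time: 10.73
position: [0.4688, -0.1295, 0.145]
tcp_rot: [-3.141, -0.001, 0.769]
force: [-0.0, -0.1, -0.0]
opening: -0.0001
grasp_force: 0.0
```

Emit:
move_arm(
  increments=[
    {"tx":0,"ty":0,"tz":0,"turn":7},
    {"tx":0,"ty":0,"tz":0,"turn":14},
    {"tx":0,"ty":0,"tz":0,"turn":15.8},
    {"tx":0,"ty":0,"tz":0,"turn":15.8},
    {"tx":0,"ty":0,"tz":0,"turn":15.8},
  ],
)

```text
time: 11.15
position: [0.4682, -0.1311, 0.1448]
tcp_rot: [-3.141, -0.0, 0.499]
force: [-0.1, 0.1, -0.1]
opening: -0.0
grasp_force: 0.0
```

```bash
python3 arc.py -.885,.058,.02
```

```text
11.15 [ 0.4682 -0.1311  0.1448] [-3.141 -0.     0.499] [-0.1  0.1 -0.1]
-.885,.058,.02 [ 0.4677 -0.1333  0.02  ] 0.489 tx ty tz [-0.15  0.18 12.48] turn 0.6
```

Emit:
move_arm(
  increments=[
    {"tx":-0.15,"ty":0.18,"tz":3,"turn":0.6},
    {"tx":-0.15,"ty":0.18,"tz":6.5,"turn":0.6},
    {"tx":-0.15,"ty":0.18,"tz":9.5,"turn":0.6},
    {"tx":-0.15,"ty":0.18,"tz":11.5,"turn":0.6},
    {"tx":-0.15,"ty":0.18,"tz":12.3,"turn":0.6},
  ],
)

```text
time: 11.57
position: [0.4661, -0.1338, 0.0192]
tcp_rot: [-3.138, 0.003, 0.486]
force: [0.2, 0.3, 0.0]
opening: -0.0
grasp_force: 0.0
```

Emit:
move_arm(
  increments=[
    {"tx":0,"ty":0,"tz":0,"turn":0},
    {"tx":0,"ty":0,"tz":0,"turn":0},
  ],
)

```text
time: 11.73
position: [0.4677, -0.1344, 0.022]
tcp_rot: [-3.141, -0.0, 0.485]
force: [-0.0, -0.1, -0.2]
opening: -0.0003
grasp_force: 0.0
```

```bash
python3 arc.py -.885,.045,.021 -.885,.036,.021 -.8,.035,.021 -.7,.035,.021 -.6,.035,.021
```

```text
11.73 [ 0.4677 -0.1344  0.022 ] [-3.141 -0.     0.485] [-0.  -0.1 -0.2]
-.885,.045,.021 [ 0.4792 -0.1272  0.021 ] 0.489 tx ty tz [ 1.35 -0.1   0.1 ] turn -0.2
-.885,.036,.021 [ 0.4871 -0.123   0.021 ] 0.489 tx ty tz [ 2.25 -0.1   0.1 ] turn -0.2
-.8,.035,.021 [ 0.496  -0.1213  0.021 ] 0.574 tx ty tz [3.11 0.16 0.1 ] turn -5.1
-.7,.035,.021 [ 0.5052 -0.119   0.021 ] 0.674 tx ty tz [4.03 0.38 0.1 ] turn -10.8
-.6,.035,.021 [ 0.5141 -0.1158  0.021 ] 0.774 tx ty tz [4.97 0.51 0.1 ] turn -16.6
```

Emit:
move_arm(
  increments=[
    {"tx":1.35,"ty":-0.1,"tz":0,"turn":-0.2},
    {"tx":2.2,"ty":-0.1,"tz":0,"turn":-0.2},
    {"tx":3.1,"ty":0.15,"tz":0,"turn":-5},
    {"tx":4.0,"ty":0.4,"tz":0,"turn":-11},
    {"tx":5.0,"ty":0.5,"tz":0,"turn":-16.5},
  ],
)

```text
time: 12.15
position: [0.514, -0.1167, 0.0232]
tcp_rot: [3.141, 0.003, 0.776]
force: [-2.8, -2.0, 1.5]
opening: 0.0001
grasp_force: 1.6
```

```bash
python3 arc.py -.5,.035,.021 -.4,.035,.021 -.3,.035,.021 -.2,.035,.021 -.15,.035,.021
python3 - <<'E'
from h import *
S,_=ctrl.get_image("top");cv2.imwrite("pics/s7.png",cv2.resize(S[170:310,230:390],(640,560),interpolation=2))
E
```

```text
12.15 [ 0.514  -0.1167  0.0232] [3.141e+00 3.000e-03 7.760e-01] [-2.8 -2.   1.5]
-.5,.035,.021 [ 0.5226 -0.1117  0.021 ] 0.874 tx ty tz [0.96 0.25 0.21] turn -5.6
-.4,.035,.021 [ 0.5307 -0.1068  0.021 ] 0.974 tx ty tz [1.89 0.47 0.21] turn -11.3
-.3,.035,.021 [ 0.5383 -0.1011  0.021 ] 1.074 tx ty tz [2.82 0.59 0.21] turn -17.1
-.2,.035,.021 [ 0.5452 -0.0947  0.021 ] 1.174 tx ty tz [3.77 0.62 0.21] turn -22.8
-.15,.035,.021 [ 0.5485 -0.0912  0.021 ] 1.224 tx ty tz [4.24 0.6  0.2 ] turn -25.7
```

View pics/s7.png

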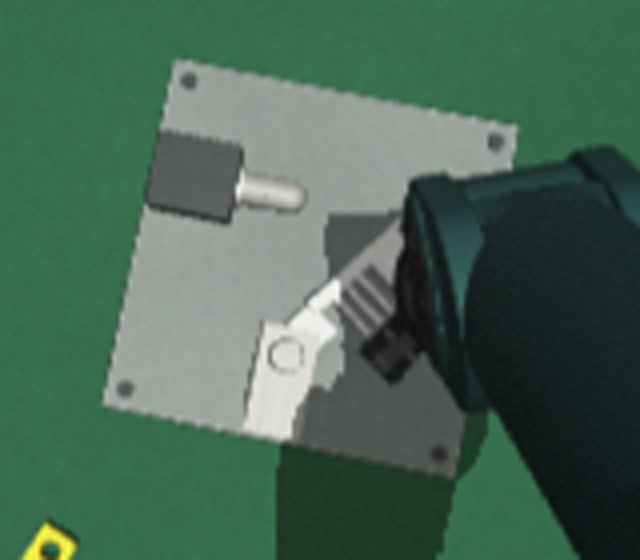

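The top view shows the pin's knob in the fork at (287,355) and the shut fingers on the sink's fin side at about (400,345). The sink is swinging toward the plunger at (290,193). I'll continue to just short of the stop.

Emit:
move_arm(
  increments=[
    {"tx":0.95,"ty":0.25,"tz":0.1,"turn":-5.6},
    {"tx":1.9,"ty":0.47,"tz":0.1,"turn":-11.3},
    {"tx":2.8,"ty":0.6,"tz":0.1,"turn":-17},
    {"tx":3.6,"ty":0.62,"tz":0.1,"turn":-22},
    {"tx":4.0,"ty":0.6,"tz":0.1,"turn":-25},
  ],
)

```text
time: 12.62
position: [0.5495, -0.0917, 0.0221]
tcp_rot: [3.138, -0.001, 1.21]
force: [-0.2, -1.1, -0.2]
opening: 0.0002
grasp_force: 0.8
```

```bash
python3 arc.py -.15,.035,.021 -.07,.035,.021 0,.035,.021 .08,.035,.021
```

```text
12.62 [ 0.5495 -0.0917  0.0221] [ 3.138e+00 -1.000e-03  1.210e+00] [-0.2 -1.1 -0.2]
-.15,.035,.021 [ 0.5485 -0.0912  0.021 ] 1.224 tx ty tz [ 0.01 -0.11  0.11] turn -0.8
-.07,.035,.021 [ 0.5532 -0.0854  0.021 ] 1.304 tx ty tz [0.72 0.13 0.11] turn -5.4
0,.035,.021 [ 0.557  -0.0799  0.021 ] 1.374 tx ty tz [1.37 0.29 0.11] turn -9.4
.08,.035,.021 [ 0.5609 -0.0734  0.021 ] 1.454 tx ty tz [2.11 0.43 0.11] turn -14.0
```

Next, to first compression (a≈0, about 5 N expected), watching the force.

Emit:
move_arm(
  increments=[
    {"tx":0.35,"ty":0.0,"tz":0,"turn":-2.5},
    {"tx":0.7,"ty":0.1,"tz":0,"turn":-5},
    {"tx":1.0,"ty":0.2,"tz":0,"turn":-7},
    {"tx":1.35,"ty":0.25,"tz":0,"turn":-9.4},
    {"tx":1.35,"ty":0.25,"tz":0,"turn":-9.4},
  ],
)

```text
time: 13.03
position: [0.5551, -0.0822, 0.0218]
tcp_rot: [3.14, 0.002, 1.372]
force: [0.0, -5.2, 3.1]
opening: -0.0003
grasp_force: 2.3
```

Emit:
move_arm(
  increments=[
    {"tx":0,"ty":0,"tz":0,"turn":0},
    {"tx":0,"ty":0,"tz":0,"turn":0},
    {"tx":0,"ty":0,"tz":0,"turn":0},
  ],
)

```text
time: 13.28
position: [0.5551, -0.0822, 0.0216]
tcp_rot: [3.139, 0.002, 1.37]
force: [-0.3, -5.6, 3.6]
opening: 0.0004
grasp_force: 2.5
```

```bash
python3 arc.py 0,.035,.021 .08,.035,.021
```

```text
13.28 [ 0.5551 -0.0822  0.0216] [3.139e+00 2.000e-03 1.370e+00] [-0.3 -5.6  3.6]
0,.035,.021 [ 0.557  -0.0799  0.021 ] 1.374 tx ty tz [0.26 0.15 0.06] turn -0.2
.08,.035,.021 [ 0.5609 -0.0734  0.021 ] 1.454 tx ty tz [0.98 0.4  0.06] turn -4.8
```

Emit:
move_arm(
  increments=[
    {"tx":0.2,"ty":0.05,"tz":0,"turn":-1},
    {"tx":0.4,"ty":0.12,"tz":0,"turn":-2},
    {"tx":0.6,"ty":0.17,"tz":0,"turn":-3},
    {"tx":0.6,"ty":0.17,"tz":0,"turn":-3},
    {"tx":0.6,"ty":0.17,"tz":0,"turn":-3},
  ],
)

```text
time: 13.7
position: [0.5574, -0.0792, 0.0217]
tcp_rot: [3.141, 0.005, 1.421]
force: [-0.9, -8.9, 4.4]
opening: -0.0002
grasp_force: 4.3
```

Run:
```python
from h import *
o=ctrl.get_obs();print(o["time"],o["position"],o["force"],o["tcp_rot"])
def tip(n):
    m,f=cam(n);I,D=ctrl.get_image(n);P=cloud(m,f,D);th=-.197;J=np.array([[np.cos(th),np.sin(th)],[-np.sin(th),np.cos(th)]]);xy=(P[...,:2]-[.4778,-.0283])@J.T
    k=(D>0)&(abs(xy[...,0]-.09)<.007)&(xy[...,1]>-.01)&(xy[...,1]<.045)&(P[...,2]>.03)
    for y in np.arange(-.004,.044,.004):
        q=P[k&(abs(xy[...,1]-y)<.002)][:,2]
        if len(q)>2: print(n,round(y,3),len(q),q.max().round(4))
    h=(D>0)&(np.hypot(xy[...,0],xy[...,1])<.015)&(P[...,2]>.07);
    if h.sum()>5: print(n,"head",P[h].mean(0),np.median(P[h][:,2]))
tip("top");tip("side")
```

```text
13.7 [ 0.55740101 -0.07917799  0.02166475] [-0.93250489 -8.93087552  4.43661192] [3.14053104 0.00519099 1.42073142]
top -0.004 19 0.3895
top 0.0 22 0.3882
top 0.004 30 0.3838
top 0.008 33 0.3819
top 0.012 32 0.3741
top 0.016 35 0.367
top 0.02 30 0.3523
top 0.024 10 0.0385
top 0.028 10 0.04
top 0.032 11 0.0404
top 0.036 10 0.0411
top 0.04 11 0.0393
top head [ 0.4794909  -0.02740435  0.07710311] 0.07734043167598958
side -0.004 27 0.3869
side 0.0 91 0.2863
side 0.004 65 0.3817
side 0.008 13 0.2682
side 0.012 28 0.3687
side 0.016 39 0.3612
side 0.02 62 0.3572
side 0.024 8 0.3405
side 0.028 4 0.0368
side 0.032 4 0.039
side 0.036 4 0.0382
side head [ 0.47534142 -0.02549303  0.07559954] 0.07629114187992558
```

```bash
cat > chk.py <<'E'
from h import *
o=ctrl.get_obs();m,f=cam("wrist");I,D=ctrl.get_image("wrist");P=cloud(m,f,D);th=-.197;J=np.array([[np.cos(th),np.sin(th)],[-np.sin(th),np.cos(th)]]);xy=(P[...,:2]-[.4778,-.0283])@J.T
print(round(o["time"],2),o["position"].round(4),"F",o["force"].round(2))
k=(D>0)&(abs(P[...,2]-.046)<.004)&(xy[...,0]>.035)&(xy[...,0]<.14)&(xy[...,1]<.034)
X=[];Y=[]
for x in np.arange(.036,.138,.004):
    q=xy[k&(abs(xy[...,0]-x)<.002)][:,1]
    if len(q)>5: X.append(x);Y.append(np.percentile(q,98))
s=np.polyfit(X,Y,1);print("back face: angle",np.arctan(s[0]).round(4),"y at x=90",np.polyval(s,.09).round(4),"n",len(X),np.round(Y,4)[::4])
pl=(D>0)&(abs(xy[...,0]-.09)<.004)&(P[...,2]>.031)&(P[...,2]<.041)&(xy[...,1]<.05);q=xy[pl][:,1];print("plunger y",q.min().round(4) if len(q) else None,q.max() if len(q) else None,len(q))
h=(D>0)&(abs(P[...,2]-.0475)<.003)&(xy[...,0]>.07)&(xy[...,0]<.11)&(xy[...,1]>.035)&(xy[...,1]<.11);print("housing front y (47)",np.percentile(xy[h][:,1],1).round(4) if h.sum() else None)
hd=(D>0)&(np.hypot(xy[...,0],xy[...,1])<.015)&(P[...,2]>.06);print("head",hd.sum(),(P[hd].mean(0).round(4),np.percentile(P[hd][:,2],90)) if hd.sum() else "")
E
python3 chk.py
```

```text
13.8 [ 0.5574 -0.0792  0.0217] F [ 1.03 -8.47  4.9 ]
back face: angle -0.0239 y at x=90 0.0126 n 26 [0.014  0.0134 0.0132 0.0127 0.0123 0.0119 0.0116]
plunger y 0.0121 0.04711927881164197 1608
housing front y (47) 0.0475
head 3488 (array([ 0.4836, -0.0261,  0.0721]), np.float64(0.07732110036411134))
```

The plunger is only about 6 mm in; the rest of the tool force is friction. I'll push about 6 mm further.

Emit:
move_arm(
  increments=[
    {"tx":0.2,"ty":0.0,"tz":0,"turn":0},
    {"tx":0.4,"ty":0.05,"tz":0,"turn":-1},
    {"tx":0.6,"ty":0.1,"tz":0,"turn":-1.5},
    {"tx":0.8,"ty":0.1,"tz":0,"turn":-2},
    {"tx":0.8,"ty":0.1,"tz":0,"turn":-2},
  ],
)

```text
time: 14.27
position: [0.5606, -0.0741, 0.0218]
tcp_rot: [3.139, 0.008, 1.454]
force: [1.3, -13.1, 3.0]
opening: -0.0
grasp_force: 6.2
```

```bash
python3 chk.py
```

```text
14.27 [ 0.5606 -0.0741  0.0218] F [  1.28 -13.12   2.97]
back face: angle 0.0343 y at x=90 0.0181 n 26 [0.0164 0.0169 0.0174 0.0179 0.0184 0.019  0.0197]
plunger y 0.0175 0.04682288676407246 1304
housing front y (47) 0.0477
head 3377 (array([ 0.4837, -0.0258,  0.072 ]), np.float64(0.07733285870175229))
```

Run:
```python
from h import *
th=-.197;J=np.array([[np.cos(th),np.sin(th)],[-np.sin(th),np.cos(th)]])
for n in("w0","w6"):
    z=np.load(n+".npz");m=dict(origin=z["o"],rotation=z["R"],cx=z["c"][0],cy=z["c"][1]);P=cloud(m,float(z["f"]),z["D"]);xy=(P[...,:2]-[.4778,-.0283])@J.T
    k=(abs(xy[...,0]-.09)<.012)&(P[...,2]>.02)&(P[...,2]<.045)&(xy[...,1]>-.02)&(xy[...,1]<.046)
    q=xy[k];print(n,k.sum(),"tip y",np.sort(q[:,1])[:5].round(4),"x centre",np.median(q[:,0]).round(4),"zmax",P[k][:,2].max())
o=ctrl.get_obs();print(o["force"],o["wrist_torque"],o["time"])
```

```text
w0 644 tip y [0.0069 0.0069 0.007  0.0071 0.0071] x centre 0.088 zmax 0.03988882048257786
w6 1045 tip y [0.0062 0.0063 0.0065 0.0065 0.0065] x centre 0.0873 zmax 0.03906987527072536
[  1.71656642 -13.53604042   3.45186678] [-2.6159279  -0.40956388 -0.04199601] 14.3167
```

The rest nose measures 6.3 mm in the same frame, so the plunger is about 11.5 mm in (about 8 N at the stop). I'll ease back slightly to relax the friction, then hold.

Emit:
move_arm(
  increments=[
    {"tx":-0.1,"ty":0,"tz":0,"turn":0},
    {"tx":-0.2,"ty":0,"tz":0,"turn":0},
    {"tx":-0.2,"ty":0,"tz":0,"turn":0},
    {"tx":-0.2,"ty":0,"tz":0,"turn":0},
    {"tx":-0.2,"ty":0,"tz":0,"turn":0},
  ],
)

```text
time: 14.73
position: [0.5606, -0.0742, 0.0217]
tcp_rot: [3.139, 0.005, 1.455]
force: [2.1, -10.5, 2.7]
opening: 0.0002
grasp_force: 4.8
```

Emit:
move_arm(
  increments=[
    {"tx":0,"ty":0,"tz":0,"turn":0},
    {"tx":0,"ty":0,"tz":0,"turn":0},
    {"tx":0,"ty":0,"tz":0,"turn":0},
    {"tx":0,"ty":0,"tz":0,"turn":0},
    {"tx":0,"ty":0,"tz":0,"turn":0},
  ],
)

```text
time: 15.15
position: [0.5606, -0.0742, 0.0217]
tcp_rot: [3.138, 0.005, 1.455]
force: [2.2, -10.6, 2.9]
opening: -0.0
grasp_force: 4.9
```

```bash
python3 chk.py
```

```text
15.15 [ 0.5606 -0.0742  0.0217] F [  2.22 -10.61   2.86]
back face: angle 0.0338 y at x=90 0.018 n 26 [0.0164 0.0167 0.0173 0.0178 0.0183 0.0189 0.0197]
plunger y 0.0176 0.046873813030371664 1327
housing front y (47) 0.0477
head 3400 (array([ 0.4837, -0.0258,  0.072 ]), np.float64(0.07731838525259851))
```

The plunger is unchanged at about 11.5 mm in, the push is steady at 10.6 N, and the pin is still seated. I'll hold a little longer and hand in.

Emit:
move_arm(
  increments=[
    {"tx":0,"ty":0,"tz":0,"turn":0},
    {"tx":0,"ty":0,"tz":0,"turn":0},
    {"tx":0,"ty":0,"tz":0,"turn":0},
    {"tx":0,"ty":0,"tz":0,"turn":0},
    {"tx":0,"ty":0,"tz":0,"turn":0},
  ],
)

```text
time: 15.62
position: [0.5606, -0.0742, 0.0217]
tcp_rot: [3.139, 0.005, 1.455]
force: [2.4, -10.3, 2.9]
opening: 0.0003
grasp_force: 4.9
```

```bash
python3 -c "
from plant import ctrl
print(ctrl.finish_job())"
```

```text
the job is handed in; nothing more can be done
None
```

I handed the job in at about 15.6 s with the pin seated and released and the heat sink held on the stop, plunger about 11.5 mm in (roughly 8 N); no verdict came back, and I viewed 11 pictures, one over the limit of 10.

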